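# Static check of moulded caps with a test rod and ring meter

### The job

Take the test rod out of its stand by its handle and stir the black caps in the steel bowl with the rod's lower end until they have all been clearly shifted about, keeping them all in the bowl. Then lower the rod straight down through the ring of the static meter, never letting it touch the meter at all (a touch would discharge it), until the orange band is inside the ring. Finish while still holding the rod there, upright, still and centred in the ring; leave the bin, tape, jar and screwdriver alone.

Things in the scene. Friction and masses are not known exactly. Their poses are not given: they have to be found in the camera images.
- rod: Test rod, upright in its stand, loose, 165 mm long, about 70 g. Origin at the centre of its lower end, z up along the rod. Round white stem 10 mm across from 0 to 110 mm, with an orange band from 45 to 55 mm; above it, from 110 to 165 mm, a square black handle 22 x 22 mm with flats facing its x and y axes.
- rod_tip (a point): Centre of the rod's lower end.
- rod_band (a point): Middle of the orange band, on the rod's axis, 50 mm above the lower end.
- rod_handle (a point): Centre of the square handle, on the rod's axis, 137.5 mm above the lower end.
- stand: Rod stand, fixed: green square post 40 x 40 mm on a dark plate 90 x 90 x 12 mm, top at 115 mm. The stem hangs in a vertical hole, 16 mm across, and the underside of the handle rests on the post's top, the rod's lower end being 5 mm above the table. Origin on the hole's axis at table level, z up.
- bowl: Round steel bowl fixed to the table, 140 mm across the rim, 50 mm high, wall 4 mm, flat inner floor 5 mm above the table and about 126 mm across, open above. Origin at the centre of its underside, z up.
- bowl_rim (a point): Centre of the bowl's mouth, at rim height, 50 mm above the table.
- ring (a point): Centre of the meter's ring: on the bore's axis, halfway down the bore, 120 mm above the table; z up along the bore.
- meter: Static meter, fixed. Its ring is a brass plate 60 x 60 x 20 mm with a vertical through bore 26 mm across, underside at 110 mm and top at 130 mm above the table, free below down to a base plate 8 mm high. Carried by a grey column 60 to 84 mm along +x, top at 125 mm; a blue housing 55 mm high reaches to 160 mm along +x, 55 mm to either side. Origin on the bore's axis at table level, z up.
- cap0: Loose black round moulded cap with a white dot on top, 22 mm across, 14 mm high, about 10 g, on the bowl's floor; one of six, spread in a rough ring about 34 mm from the bowl's centre, the centre being free. Origin at the centre of its underside.
- cap1: Loose black round moulded cap with a white dot on top, 22 mm across, 14 mm high, about 10 g, on the bowl's floor; one of six, spread in a rough ring about 34 mm from the bowl's centre, the centre being free. Origin at the centre of its underside.
- cap2: Loose black round moulded cap with a white dot on top, 22 mm across, 14 mm high, about 10 g, on the bowl's floor; one of six, spread in a rough ring about 34 mm from the bowl's centre, the centre being free. Origin at the centre of its underside.
- cap3: Loose black round moulded cap with a white dot on top, 22 mm across, 14 mm high, about 10 g, on the bowl's floor; one of six, spread in a rough ring about 34 mm from the bowl's centre, the centre being free. Origin at the centre of its underside.
- cap4: Loose black round moulded cap with a white dot on top, 22 mm across, 14 mm high, about 10 g, on the bowl's floor; one of six, spread in a rough ring about 34 mm from the bowl's centre, the centre being free. Origin at the centre of its underside.
- cap5: Loose black round moulded cap with a white dot on top, 22 mm across, 14 mm high, about 10 g, on the bowl's floor; one of six, spread in a rough ring about 34 mm from the bowl's centre, the centre being free. Origin at the centre of its underside.
- bin: Bystander, loose: open blue plastic parts bin, 80 x 80 x 40 mm. Leave it alone.
- tape: Bystander, loose: yellow roll of tape lying flat, 80 mm across, 22 mm high. Leave it alone.
- jar: Bystander, loose: small closed jar, 56 mm across, 70 mm high. Leave it alone.
- driver: Bystander, loose: screwdriver lying on the table, about 200 mm long. Leave it alone.
Mind the look-alikes: they are no part of the job. What is meant by the rod is not green, and is the larger of those in its own colour.

How it is judged:
On the way, in this order (a step that is already met when the one before it is completed fails the run):
1. the rod is lifted out of its stand in the fingers (contact force between rod and the fingers above 1 N and height (world z) of rod_tip above 0.12 m), for 0.1 s.
2. with the held rod's lower end down in the bowl, at least five of the six caps have been shifted by more than 12 mm (contact force between rod and the fingers above 1 N and horizontal distance between rod_tip and bowl below 0.066 m and height (world z) of rod_tip below 0.045 m and distance of any of cap0, cap1 from where it was at the start of the episode above 0.012 m and distance of any of cap0, cap2 from where it was at the start of the episode above 0.012 m and distance of any of cap0, cap3 from where it was at the start of the episode above 0.012 m and distance of any of cap0, cap4 from where it was at the start of the episode above 0.012 m and distance of any of cap0, cap5 from where it was at the start of the episode above 0.012 m and distance of any of cap1, cap2 from where it was at the start of the episode above 0.012 m and distance of any of cap1, cap3 from where it was at the start of the episode above 0.012 m and distance of any of cap1, cap4 from where it was at the start of the episode above 0.012 m and distance of any of cap1, cap5 from where it was at the start of the episode above 0.012 m and distance of any of cap2, cap3 from where it was at the start of the episode above 0.012 m and distance of any of cap2, cap4 from where it was at the start of the episode above 0.012 m and distance of any of cap2, cap5 from where it was at the start of the episode above 0.012 m and distance of any of cap3, cap4 from where it was at the start of the episode above 0.012 m and distance of any of cap3, cap5 from where it was at the start of the episode above 0.012 m and distance of any of cap4, cap5 from where it was at the start of the episode above 0.012 m), for 0.1 s.
At the end, for the whole second after the job is handed in: Rod held in the fingers; middle of its orange band within 10 mm of the ring's centre in height and 5 mm of the bore's axis, lower end within 8 mm of that axis; upright within 0.09 rad, still (20 mm/s, 0.2 rad/s), not touching the meter; all six caps in the bowl (contact force between rod and the fingers above 1 N and horizontal distance between rod_band and ring below 0.005 m and horizontal distance between rod_tip and ring below 0.008 m and z of rod_band in the frame of ring between -0.01 and 0.01 m and angle between rod's own z axis and vertical below 0.09 rad and linear speed of rod below 0.02 m/s and angular speed of rod below 0.2 rad/s and contact force between rod and meter below 0.1 N and horizontal distance between each of cap0, cap1, cap2, cap3, cap4, cap5 and bowl below 0.068 m and height (world z) of each of cap0, cap1, cap2, cap3, cap4, cap5 below 0.05 m); the arm keeps its last pose, push and grip.
It fails at once if the rod touches the meter (contact force between rod and meter above 0.15 N).
It fails at once if a cap leaves the bowl (horizontal distance between any of cap0, cap1, cap2, cap3, cap4, cap5 and bowl above 0.075 m).
It fails at once if a bystander is moved by more than 15 mm (distance of any of bin, tape, jar, driver from where it was at the start of the episode above 0.015 m).
It also fails if it takes over 72 s, if anything falls off the work surface, if the arm or the gripper's body presses on something with over 40 N, if the wrist force passes 120 N, or if a joint passes its speed limit or range.

### The arm

A 7-joint arm with a two-finger parallel gripper is mounted at the origin on the work surface. World frame = base frame: x ahead of the robot, y to its left, z up, the work surface at z = 0. Lengths are in m, angles in rad, forces in N, time in s.
With the tool pointing down it reaches from about 0.375 to 0.925 m from the base axis. Payload 3.1 kg.
Tool frame: the origin (TCP) lies between the finger pads; the fingertips stand 19 mm ahead of it and the grasp point (between the pads) is the TCP; z points along the fingers, y is the line along which they close (so a half turn about z gives the same grasp; the last joint's range is limited). The gripper opens to 85 mm and grips with 20 to 120 N. Pads are 22 mm wide; open, the fingers measure 114 mm over their backs; the gripper's body (76 mm by 85 mm) begins 54 mm behind the grasp point. The pads swing forward as they close: fully open they stand 13 mm farther back than shut.
Start: joints at [1.156, 0.383, 0.044, 1.598, -0.018, 1.161, -0.05], TCP at [0.203, -0.618, 0.25] pointing down, gripper open.
Joint ranges: [-2.61, 2.61], [-0.41, 2.15], [-1.48, 1.57], [0, 2.5], [-1.57, 4.71], [0.05, 1.97], [-2.85, 2.85]. Speed limits (rad/s): [2.79, 2.79, 3.14, 3.14, 3.14, 3.14, 3.14].

### API

Orientations are given as a unit quaternion [x, y, z, w].
In Python, from bench import move_ptp, movel, move_j, move_gripper, pause, inverse_kinematics, read_camera, camera_params, MotionError, sign_off, look_for, tip_of, read_time_s, read_qpos, read_joint_vel, read_effort, read_eef_pos, read_tcp_rot, read_ft_force, read_ft_torque, read_finger_gap, read_grasp_force gives the robot as it stands. Calls block until the motion is done:
- move_ptp(position, orientation): joint-space move of the TCP to a pose.
- movel(position, orientation=None, speed=0.15): straight line of the TCP; orientation=None keeps the orientation; speed is the mean speed in m/s.
- move_j(angles): joint-space move.
- move_gripper(opening, effort=None): finger opening in m; effort is the grip in N (None keeps the last); returns when the fingers have stopped.
- pause(seconds).
- inverse_kinematics(position, orientation): joint angles nearest the present ones, or None.
- read_camera(name): name is "scene" or "top" or "wrist"; returns the picture (400x640x3 uint8, red, green, blue); there is no depth.
- camera_params(name): a dict with "K" (3x3 intrinsics, pixels), "camera_from_world" (4x4, takes a point from world to camera coordinates). Camera axes: x right, y down, z forward; pixel columns grow to the right and rows downward; lengths in m; the calibration is good to about 2 mm. A picture is of the moment at which its call begins: read the wrist's pose just before it. camera_params takes no time and is no camera call; for the wrist camera it gives the pose at the moment of the call.
A pose or a line that the arm cannot do raises MotionError and nothing moves.
- sign_off(): hands the job in; it is judged then, once.
Trained networks look in the newest picture that a camera, given by its name, has taken for a name from the list of things; names that differ only in an ending like _2 or _b are one class to them, and where a whole thing is asked for, a point or a joint stands for the part that bears it (a point fixed in the world has none). Each returns a list of dicts, best first, with "confidence" (0 to 1); they miss things now and then, are a little off and sometimes report something else, mostly with a low value. They report only what shows in the picture. A call takes as long as a camera call. They do not tell look-alikes from the thing itself.
- look_for(camera, name): "at" ([column, row] in pixels, amid what is visible of it).
- tip_of(camera, name): "at" ([column, row] in pixels: a listed point, or the origin of a listed thing).
Readings, each from a call of its own:
- read_time_s(): time.
- read_qpos(): joint angles.
- read_joint_vel(): joint speeds.
- read_effort(): joint torques, N m.
- read_eef_pos(): TCP position.
- read_tcp_rot(): TCP orientation.
- read_ft_force(): force on the tool from outside, world axes, zero at the start.
- read_ft_torque(): the same for the moment, N m.
- read_finger_gap(): finger opening in m.
- read_grasp_force(): force on a finger pad.
Only numpy, scipy, OpenCV 4.12 (cv2) and the standard library are available. Lean on these libraries where they do the work, as an engineer would, in place of code of your own. Each camera call takes 0.05 s, during which the arm holds its last target. There are 200 camera calls.

## Working session

There is one attempt and no reset: what is moved stays moved. The work goes in short steps, each a Python script; the robot and the scene stay as the last script left them, time stands still between calls to the robot, and variables do not carry over. Pictures are saved under pics/ and viewed, at most 10 in all, crops included, and the job is handed in when it is done.

```bash
mkdir -p pics; ls; python3 - <<'E'
from bench import *
import cv2,numpy as np
for c in ["scene","top"]:
    im=read_camera(c); cv2.imwrite(f"pics/{c}0.png",im[:,:,::-1])
    p=camera_params(c); print(c,np.round(p["K"],1).tolist(),np.round(p["camera_from_world"],4).tolist())
    for n in ["rod","rod_handle","stand","bowl_rim","ring","cap0","bin","jar"]:
        print(n,[(np.round(d["at"]).tolist(),round(d["confidence"],2)) for d in tip_of(c,n)])
print(read_time_s(),read_tcp_rot(),read_ft_force(),read_finger_gap())
E
```

```text
pics
scene [[449.2, 0.0, 315.2], [0.0, 449.2, 207.2], [0.0, 0.0, 1.0]] [[0.1073, 0.9942, -0.0101, -0.0747], [0.6989, -0.0826, -0.7104, -0.3045], [-0.7071, 0.0692, -0.7037, 1.5242], [0.0, 0.0, 0.0, 1.0]]
rod [([189.0, 279.0], 0.77), ([184.0, 248.0], 0.74), ([158.0, 289.0], 0.71)]
rod_handle [([141.0, 249.0], 0.88), ([172.0, 206.0], 0.81), ([322.0, 254.0], 0.45)]
stand [([182.0, 248.0], 0.81)]
bowl_rim [([318.0, 230.0], 0.79)]
ring [([419.0, 206.0], 0.63), ([414.0, 240.0], 0.24)]
cap0 [([331.0, 246.0], 0.63), ([312.0, 231.0], 0.48), ([307.0, 250.0], 0.46), ([326.0, 237.0], 0.42), ([304.0, 239.0], 0.4), ([320.0, 254.0], 0.39)]
bin [([353.0, 202.0], 0.94)]
jar [([142.0, 230.0], 0.83)]
top [[465.3, 0.0, 316.1], [0.0, 465.3, 197.4], [0.0, 0.0, 1.0]] [[0.0263, -0.9997, 0.0009, -0.0134], [-0.9921, -0.0262, -0.123, 0.5447], [0.123, 0.0023, -0.9924, 1.1872], [0.0, 0.0, 0.0, 1.0]]
rod [([454.0, 163.0], 0.66), ([424.0, 166.0], 0.49), ([435.0, 204.0], 0.43)]
rod_handle [([468.0, 150.0], 0.72), ([438.0, 161.0], 0.55)]
stand [([434.0, 206.0], 0.56)]
bowl_rim [([309.0, 185.0], 0.96)]
ring [([213.0, 176.0], 0.71)]
cap0 [([311.0, 203.0], 0.62), ([321.0, 193.0], 0.56), ([318.0, 182.0], 0.54), ([302.0, 199.0], 0.46), ([312.0, 175.0], 0.43), ([298.0, 186.0], 0.43)]
bin [([269.0, 243.0], 0.84)]
jar [([481.0, 229.0], 0.57)]
0.9 [9.87475177e-01 1.57774444e-01 1.64194838e-05 8.86268791e-07] [ 0.75678888 -0.17203945 -0.11799346] 0.08564032350410136
```

View pictures.

View pics/scene0.png

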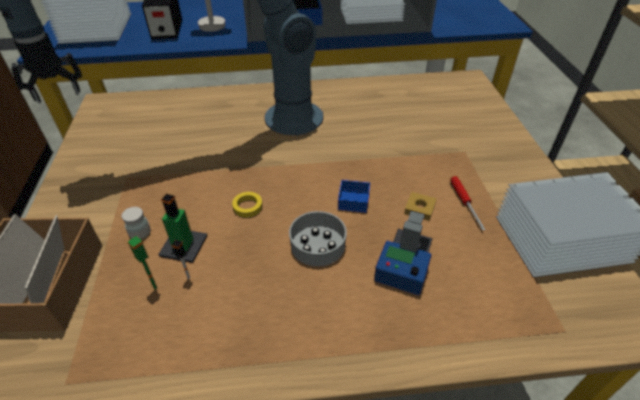

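View pics/top0.png

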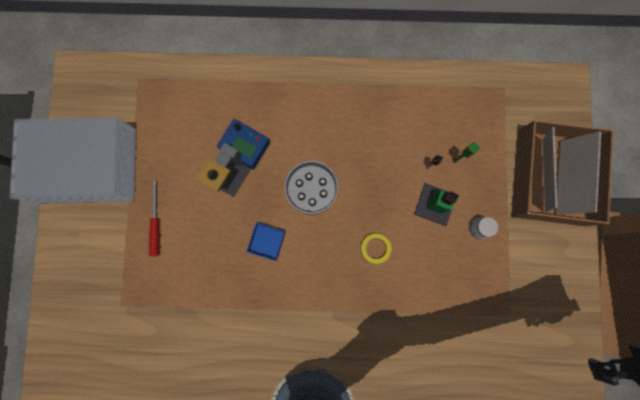

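Candidates for the rod: the black handle in the green post at scene (170,205), a smaller black-handled one standing at scene (180,250), and a green-handled one at (139,247). The first fits: it is black, the larger of the two, and in the stand. The bowl is at scene (318,238), the ring at (420,205), and the screwdriver is beyond the meter. I'll confirm with an enlarged crop and ray fixes.

```bash
cat > h.py <<'E'
from bench import *
import cv2,numpy as np
from scipy.spatial.transform import Rotation as R
def ray(p,uv):
    K,T=np.array(p["K"]),np.array(p["camera_from_world"])
    d=T[:3,:3].T@np.linalg.solve(K,[uv[0],uv[1],1]); o=-T[:3,:3].T@T[:3,3]; return o,d
def at_z(p,uv,z):
    o,d=ray(p,uv); return o+d*(z-o[2])/d[2]
def proj(p,X):
    X=np.atleast_2d(X); T=np.array(p["camera_from_world"]); c=X@T[:3,:3].T+T[:3,3]; q=c@np.array(p["K"]).T; return q[:,:2]/q[:,2:]
def down(yaw): # tool z down, tool y (closing line) at angle yaw in the world
    y=np.array([np.cos(yaw),np.sin(yaw),0]); z=np.array([0,0,-1.]); x=np.cross(y,z)
    return R.from_matrix(np.c_[x,y,z]).as_quat()
def shot(c,f=None):
    p=camera_params(c); im=read_camera(c)
    if f: cv2.imwrite(f"pics/{f}.png",im[:,:,::-1])
    return p,im
E
python3 - <<'E'
from h import *
s=cv2.imread("pics/scene0.png")[180:300,100:260]
t=cv2.imread("pics/top0.png")[130:240,390:510]
a=cv2.resize(s,None,fx=3,fy=3,interpolation=2);b=cv2.resize(t,(360,360),interpolation=2)[:330]
b=cv2.resize(b,(310,360))
cv2.imwrite("pics/crop.png",np.hstack([a,b]))
ps,pt=camera_params("scene"),camera_params("top")
for n,a,b,z in [("handle top",(169,200),(452,197),.17),("stand base",(184,246),(434,204),.012),("bowl rim",(318,230),(312,187),.05),("ring",(420,204),(213,176),.12),("bin",(353,202),(267,241),.04),("tape",(247,204),(376,248),.02),("jar",(133,214),(483,226),.07),("smallblack top",(178,244),(435,160),.1),("green",(137,238),(473,149),.1)]:
    print(n,np.round(at_z(ps,a,z)[:2],3),np.round(at_z(pt,b,z)[:2],3))
print("wristcam",np.round(np.linalg.inv(camera_params("wrist")["camera_from_world"]),3).tolist(),np.round(camera_params("wrist")["K"],0).tolist(), R.from_quat(read_tcp_rot()).as_matrix().round(2).tolist())
E
```

```text
handle top [ 0.549 -0.308] [ 0.537 -0.316]
stand base [ 0.548 -0.309] [ 0.538 -0.314]
bowl rim [0.568 0.021] [0.57  0.012]
ring [0.578 0.26 ] [0.58  0.255]
bin [0.471 0.124] [0.427 0.125]
tape [ 0.426 -0.154] [ 0.417 -0.159]
jar [ 0.48  -0.427] [ 0.479 -0.423]
smallblack top [ 0.619 -0.297] [ 0.639 -0.294]
green [ 0.59 -0.39] [ 0.669 -0.39 ]
wristcam [[0.312, -0.905, -0.288, 0.276], [-0.95, -0.298, -0.094, -0.594], [-0.001, 0.303, -0.953, 0.374], [0.0, 0.0, 0.0, 1.0]] [[288.0, 0.0, 320.0], [0.0, 288.0, 201.0], [0.0, 0.0, 1.0]] [[0.95, 0.31, 0.0], [0.31, -0.95, 0.0], [0.0, 0.0, -1.0]]
```

View pics/crop.png

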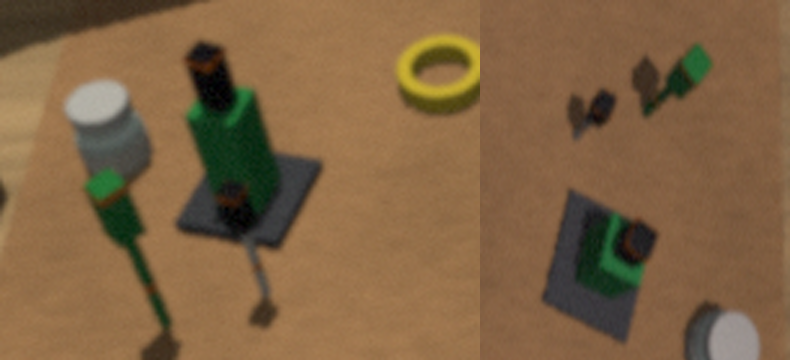

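The crop confirms it: the tall black-handled rod in the green post is the one to take. The other two are small free-standing look-alikes. Next I'll take close wrist views of the ring, bowl and stand.

```bash
python3 - <<'E'
from h import *
import pickle
q=down(-1.26); D={}
for n,xyz in [("stand",(0.541,-0.313,0.31)),("bowl",(0.568,0.015,0.26)),("ring",(0.578,0.257,0.29))]:
    move_ptp(xyz,q); pause(.3); p,im=shot("wrist"); D[n]=(p,im)
    for k in {"stand":["rod_handle","stand"],"bowl":["bowl_rim","cap0"],"ring":["ring"]}[n]:
        for d in tip_of("wrist",k): 
            z={"rod_handle":.1425,"stand":0,"bowl_rim":.05,"cap0":.005,"ring":.12}[k]
            print(k,np.round(d["at"]),round(d["confidence"],2),np.round(at_z(p,d["at"],z),4))
print(read_time_s(),read_eef_pos())
pickle.dump(D,open("d.pkl","wb"))
cv2.imwrite("pics/w3.png",np.vstack([cv2.resize(D["stand"][1],(800,500))[150:350],cv2.resize(D["bowl"][1],(800,500))[150:350],cv2.resize(D["ring"][1],(800,500))[150:350]])[:,:,::-1])
E
```

```text
rod_handle [410.  90.] 0.9 [ 0.6575 -0.3663  0.1425]
rod_handle [318. 191.] 0.77 [ 0.537  -0.3135  0.1425]
rod_handle [328.  86.] 0.72 [ 0.6373 -0.292   0.1425]
stand [319. 163.] 0.68 [ 0.5405 -0.3131  0.    ]
bowl_rim [312. 175.] 0.8 [0.5692 0.0232 0.05  ]
cap0 [312. 192.] 0.78 [0.5368 0.0137 0.005 ]
cap0 [288. 176.] 0.77 [0.5482 0.0516 0.005 ]
cap0 [143. 100.] 0.73 [0.5859 0.2498 0.005 ]
cap0 [296. 150.] 0.66 [0.5858 0.0512 0.005 ]
cap0 [344. 162.] 0.6 [ 0.5892 -0.0135  0.005 ]
cap0 [322. 141.] 0.57 [0.6067 0.0217 0.005 ]
cap0 [336. 184.] 0.53 [ 0.5577 -0.0134  0.005 ]
cap0 [525. 257.] 0.43 [ 0.5373 -0.3146  0.005 ]
ring [320. 181.] 0.64 [0.5854 0.2563 0.12  ]
ring [480. 226.] 0.36 [0.5895 0.0726 0.12  ]
6.1083 [0.57827189 0.25605413 0.28996711]
```

View pics/w3.png

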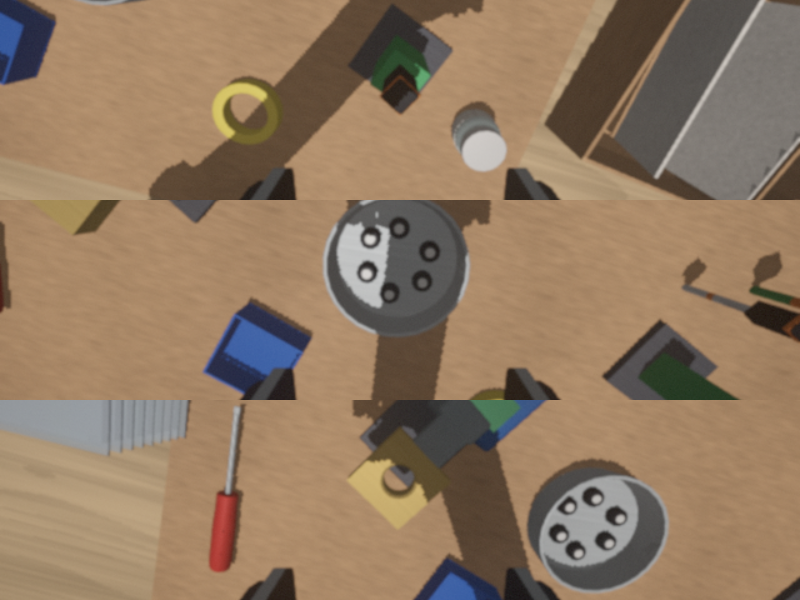

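The picture shows the handle at about (320,190), turned roughly 45° to the tool. The bowl with its six caps is centred, and the brass ring is at about (320,183) with its column toward the upper right. I'll enlarge the stand and ring crops.

```bash
python3 - <<'E'
from h import *
import pickle
D=pickle.load(open("d.pkl","rb"))
a=cv2.resize(D["stand"][1][120:220,270:370],(400,400),interpolation=2)
b=cv2.resize(D["ring"][1][120:240,260:380],(400,400),interpolation=2)
for i in range(0,400,40): a[i,:6]=255;a[:6,i]=255;b[i,:6]=255;b[:6,i]=255
cv2.imwrite("pics/c5.png",np.hstack([a,b])[:,:,::-1])
E
```

```text
(no output)
```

View pics/c5.png

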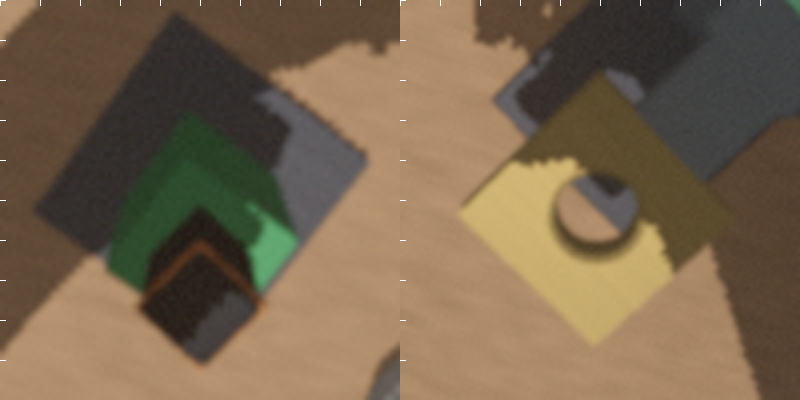

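```bash
python3 - <<'E'
from h import *
import pickle
D=pickle.load(open("d.pkl","rb"))
def w(n,pts,o,s,z): return np.array([at_z(D[n][0],((x+.5)/s-.5+o[0],(y+.5)/s-.5+o[1]),z)[:2] for x,y in pts])
def yaw(P): 
    e=np.roll(P,-1,0)-P; a=np.arctan2(e[:,1],e[:,0]); return np.degrees(a), np.linalg.norm(e,axis=1)
H=w("stand",[(140,308),(202,364),(263,303),(202,246)],(270,120),4,.170); print("handle",H.mean(0),yaw(H))
P=w("stand",[(178,14),(36,210),(367,160)],(270,120),4,.012); print("plate c",(P[1]+P[2])/2,np.linalg.norm(P[1]-P[2]),np.degrees(np.arctan2(*(P[1]-P[0])[::-1])),np.linalg.norm(P[1:]-P[0],axis=1))
G=w("ring",[(200,72),(58,212),(196,346),(334,222)],(260,120),10/3,.13); print("ring",G.mean(0),yaw(G)); print(w("ring",[(196,213)],(260,120),10/3,.13))
# brass/bowl from all cameras
ps,pt=camera_params("scene"),camera_params("top")
for c in ["scene","top"]:
    im=read_camera(c); p=camera_params(c)
    for n,z in [("ring",.12),("bowl_rim",.05)]:
        for d in tip_of(c,n)[:1]: print(c,n,at_z(p,d["at"],z)[:2])
# bowl: rim circle fit against bright-vs-table edges in wrist view
p,im=D["bowl"]; hsv=cv2.cvtColor(im,cv2.COLOR_RGB2HSV); m=((hsv[:,:,1]<60)*255).astype(np.uint8)
n,l,st,ce=cv2.connectedComponentsWithStats(cv2.morphologyEx(m,cv2.MORPH_CLOSE,np.ones((5,5))))
k=l[170,320]; print(st[k],ce[k])
c=cv2.findContours((l==k).astype(np.uint8),0,1)[0][0]; h=cv2.convexHull(c)
(x,y),r,a=cv2.fitEllipse(h); print("ellipse",x,y,r,a,at_z(p,(x,y),.05))
t=np.linspace(0,6.28,60)
print("model ellipse",cv2.fitEllipse(proj(p,np.c_[.569+.07*np.cos(t),.02+.07*np.sin(t),.05+0*t]).astype(np.float32)))
E
```

```text
handle [ 0.53980387 -0.31519954] (array([-115.98040521,  -25.55606772,   63.97131597,  153.51398464]), array([0.0205318 , 0.02122625, 0.02018714, 0.02124351]))
plate c [ 0.53925293 -0.31497158] 0.12385144311120724 160.66253535170327 [0.08837018 0.08639662]
ring [0.58356956 0.25676586] (array([ 151.80000779, -118.60440235,  -28.34305811,   59.91079165]), array([0.06018854, 0.06066955, 0.05861098, 0.06084747]))
[[0.58438211 0.25736435]]
scene ring [0.57688123 0.27065588]
scene bowl_rim [0.56905547 0.00756274]
top ring [0.58114305 0.25657279]
top bowl_rim [0.57893656 0.01758481]
[  258   113   118   117 10779] [316.42536413 171.31774747]
ellipse 316.51214599609375 171.2310791015625 (116.28318786621094, 118.26852416992188) 92.54006958007812 [0.57555833 0.01921272 0.05      ]
model ellipse ((314.197998046875, 172.61659240722656), (116.16759490966797, 118.45344543457031), 98.60658264160156)
```

```bash
python3 - <<'E'
from h import *
X=np.array([.5398,-.3152]); q0=read_qpos()
best=None
for y in (-26,-116,64):
    q=down(np.radians(y)); 
    s=[inverse_kinematics(p,q) for p in ([*X,.147],[*X,.30],[.5714,.0179,.15],[.584,.257,.2075])]
    print(y,[None if a is None else np.round(a,2).tolist() for a in s])
E
```

```text
-26 [[0.67, 0.46, -0.27, 1.73, 0.14, 0.97, -0.1], [0.65, 0.31, -0.24, 1.59, 0.08, 1.24, -0.05], [0.3, 0.39, -0.48, 1.86, 0.22, 0.95, -0.73], [-0.04, 0.46, -0.57, 1.64, 0.27, 1.11, -1.13]]
-116 [[0.6, 0.45, -0.18, 1.74, 0.09, 0.96, -1.63], [0.64, 0.31, -0.22, 1.59, 0.07, 1.24, -1.62], [0.11, 0.36, -0.26, 1.86, 0.11, 0.93, -2.22], [-0.22, 0.42, -0.33, 1.65, 0.15, 1.09, -2.62]]
64 [[0.86, 0.5, -0.5, 1.72, 0.28, 0.99, 1.37], [0.8, 0.33, -0.43, 1.59, 0.14, 1.25, 1.47], [0.51, 0.46, -0.74, 1.85, 0.37, 0.98, 0.73], [0.15, 0.54, -0.84, 1.63, 0.43, 1.16, 0.32]]
```

```bash
python3 - <<'E'
from h import *
X=np.array([.5398,-.3152]); q=down(np.radians(-26))
move_ptp([*X,.30],q); 
p,im=shot("wrist")
for d in tip_of("wrist","rod_handle"): print("handle",round(d["confidence"],2),at_z(p,d["at"],.1425))
movel([*X,.147],q,.12); print(read_ft_force().round(2))
move_gripper(0.0,60); pause(.3)
print(read_finger_gap(),read_grasp_force(),read_ft_force().round(2),read_time_s())
movel([*X,.30],q,.1)
pause(.2); p,im=shot("wrist","lift")
for n in ["rod_tip","rod_band"]:
    z={"rod_tip":.158,"rod_band":.208}[n]
    for d in tip_of("wrist",n)[:2]: print(n,d["at"],round(d["confidence"],2),at_z(p,d["at"],z))
print("expected px",proj(p,[[*X,.158],[*X,.208]]),read_eef_pos(),read_ft_force().round(2),read_grasp_force(),read_time_s())
shot("scene","lift_s")
a=cv2.imread("pics/lift.png")[60:400,140:500];b=cv2.imread("pics/lift_s.png")[120:290,100:280]
cv2.imwrite("pics/lift2.png",np.hstack([a,cv2.resize(b,(360,340),interpolation=2)]))
E
```

```text
handle 0.93 [ 0.53954946 -0.31655188  0.1425    ]
handle 0.89 [ 0.62682331 -0.28799584  0.1425    ]
handle 0.84 [ 0.65823752 -0.36623863  0.1425    ]
[-0.04 -0.7  -0.18]
0.02155478607746666 58.76712620258331 [-0.67 -0.25  1.87] 10.8917
rod_tip [371.4, 118.0] 0.92 [ 0.61183121 -0.27214352  0.158     ]
rod_tip [319.4, 197.6] 0.9 [ 0.53814347 -0.31819805  0.158     ]
rod_band [419.0, 165.6] 0.92 [ 0.62350548 -0.31485764  0.208     ]
rod_band [378.6, 118.4] 0.77 [ 0.60917127 -0.26976676  0.208     ]
expected px [[319.58313043 194.18830992]
 [319.55589274 211.70922139]] [ 0.5397731  -0.31517795  0.29983779] [ 0.67 -0.09 -0.83] 58.59571874141693 12.925
```

View pics/lift2.png

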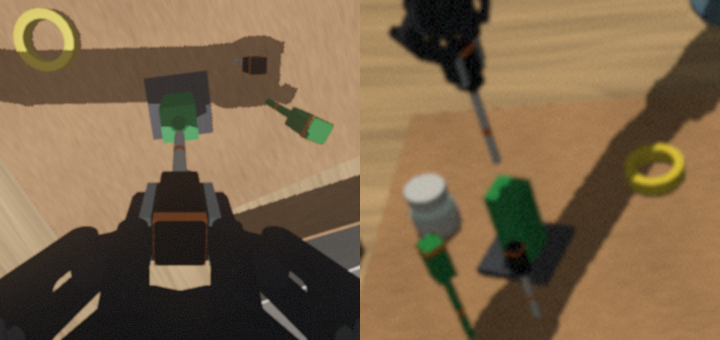

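The rod is held and upright, out of the stand. In the wrist view the stem shows from about (320,190) to (320,232). Now I'll stir.

```bash
python3 - <<'E'
from h import *
B=np.array([.5714,.0179]); q=down(np.radians(-26)); g=.142
move_ptp([*B,.25],q)
movel([*B,.013+g],q,.1); print(read_ft_force().round(2))
f=0; N=20
pts=[(15,-20*1),]+[(r,360/N*i) for i,r in enumerate([20,26,30]+[32]*(N+2))]
for r,a in pts:
    a=np.radians(a); movel([B[0]+r/1000*np.cos(a),B[1]+r/1000*np.sin(a),.013+g],q,.05)
    f=max(f,np.linalg.norm(read_ft_force()))
movel([*B,.013+g],q,.06)
print(f,read_time_s(),read_grasp_force(),read_finger_gap(),read_ft_force().round(2))
shot("top","stir_t");shot("scene","stir_s");shot("wrist","stir_w")
a=cv2.imread("pics/stir_t.png")[145:225,270:350];b=cv2.imread("pics/stir_s.png")[195:275,280:360]
w=cv2.imread("pics/stir_w.png")[0:300,120:520]
cv2.imwrite("pics/stir.png",np.hstack([cv2.resize(a,(250,250),interpolation=2),cv2.resize(b,(250,250),interpolation=2),cv2.resize(w,(300,250))]))
E
```

```text
[-0.51  0.28 -0.28]
1.9058187753564124 25.1667 58.79192411899567 0.021268851080168284 [ 0.39  1.31 -1.26]
```

View pics/stir.png

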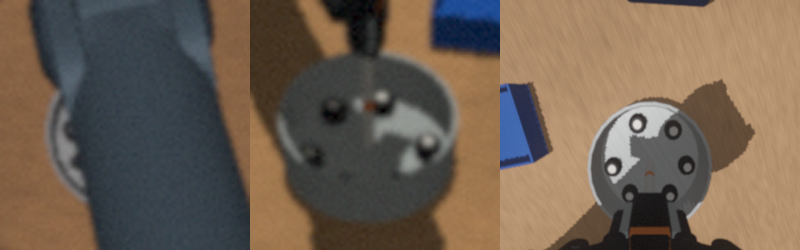

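The wrist view shows all six caps moved out against the bowl wall, none of them out of the bowl. I'll measure the shifts.

```bash
python3 - <<'E'
from h import *
C0=np.array([(.5368,.0137),(.5482,.0516),(.5858,.0512),(.5892,-.0135),(.6067,.0217),(.5577,-.0134)]);B=np.array([.5714,.0179])
pol=lambda P:[(round(np.degrees(np.arctan2(*(c-B)[::-1]))),round(1000*np.linalg.norm(c-B))) for c in P]
print(sorted(pol(C0)))
for cam in ["wrist","scene"]:
    p,im=shot(cam)
    P=[at_z(p,d["at"],.005)[:2] for d in tip_of(cam,"cap0")]
    print(cam,sorted(a for a in pol(P) if a[1]<80))
E
```

```text
[(-173, 35), (-114, 34), (-60, 36), (6, 36), (67, 36), (125, 41)]
wrist [(-146, 50), (-84, 48), (-31, 47), (24, 47), (82, 48), (158, 51)]
scene [(-144, 41), (-79, 48), (155, 41)]
```

All six moved about 16–28 mm, more than the 12 mm needed, and all are in the bowl. Next I'll lift and hover over the ring to check the rod's offset.

```bash
python3 - <<'E'
from h import *
B=np.array([.5714,.0179]); q=down(np.radians(-26)); Rg=np.array([.584,.257])
movel([*B,.32],q,.12); move_ptp([*Rg,.32],q); movel([*Rg,.292],q,.1); pause(.5)
print(read_eef_pos(),read_time_s())
t=read_eef_pos(); out=[]
for c in ["wrist","scene","top"]:
    p,im=shot(c,"h_"+c)
    for n,z in [("rod_tip",t[2]-.142),("rod_band",t[2]-.092),("ring",.12)]:
        e=proj(p,[[*Rg,z]])[0]
        for d in tip_of(c,n)[:2]: print(c,n,np.round(d["at"]),round(d["confidence"],2),"exp",e.round(1),at_z(p,d["at"],z)[:2].round(4))
    u,v=proj(p,[[*Rg,.14]])[0].round().astype(int); h=60 if c=="wrist" else 35
    u0,v0=max(u-h,0),max(v-h,0); k=im[v0:v0+2*h,u0:u0+2*h]; print(c,"crop",u0,v0,k.shape)
    out.append(cv2.resize(k,(266,266),interpolation=2))
cv2.imwrite("pics/hover.png",np.hstack(out)[:,:,::-1])
E
```

```text
[0.58405901 0.25716202 0.29225898] 28.925
wrist rod_tip [319. 197.] 0.75 exp [319.2 194.2] [0.5825 0.2543]
wrist rod_band [318. 214.] 0.73 exp [319.2 211.7] [0.5823 0.2553]
wrist ring [316. 189.] 0.64 exp [319.2 186.3] [0.5799 0.2552]
wrist crop 259 131 (120, 120, 3)
scene rod_tip [423. 197.] 0.71 exp [421.4 196.5] [0.5853 0.2607]
scene rod_tip [188. 278.] 0.64 exp [421.4 196.5] [ 0.7533 -0.2524]
scene rod_band [185. 266.] 0.68 exp [425. 180.] [ 0.7652 -0.2461]
scene rod_band [149. 275.] 0.58 exp [425. 180.] [ 0.7788 -0.3094]
scene ring [419. 204.] 0.97 exp [419.4 206. ] [0.5781 0.2584]
scene crop 386 165 (70, 70, 3)
top rod_tip [428. 167.] 0.61 exp [209.4 172.3] [ 0.6101 -0.2643]
top rod_tip [447. 160.] 0.55 exp [209.4 172.3] [ 0.6288 -0.3099]
top rod_band [460. 159.] 0.7 exp [204.4 168.4] [ 0.6222 -0.3272]
top rod_band [204. 166.] 0.66 exp [204.4 168.4] [0.5898 0.2571]
top ring [212. 174.] 0.62 exp [212.2 174.4] [0.5854 0.2566]
top ring [268. 243.] 0.16 exp [212.2 174.4] [0.4209 0.1135]
top crop 175 138 (70, 70, 3)
```

View pics/hover.png

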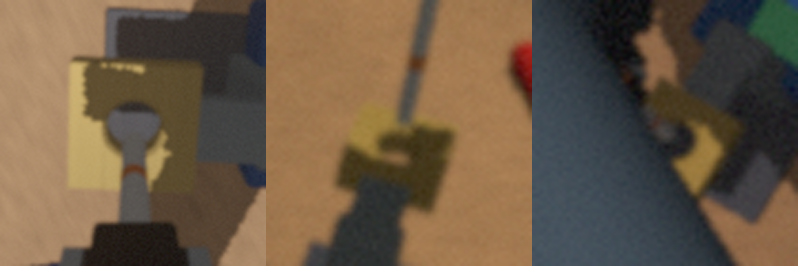

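The wrist, scene and top hover views show the rod above the bore, with the band near the predicted spot. I'll check it by overlaying the projected model.

```bash
python3 - <<'E'
from h import *
t=read_eef_pos(); tipz=t[2]-.142; Rg=np.array([.584,.257]); th=np.linspace(0,2*np.pi,80); out=[]
for c,h in (("wrist",50),("scene",33)):
    p=camera_params(c); im=cv2.imread(f"pics/h_{c}.png"); s=400/(2*h)
    o=proj(p,[[*Rg,.15]])[0].round()-h; u0,v0=o.astype(int); k=cv2.resize(im[v0:v0+2*h,u0:u0+2*h],(400,400),interpolation=2)
    def dr(X,col): cv2.polylines(k,[((proj(p,X)-o+.5)*s*8).astype(int)],True,col,1,cv2.LINE_AA,3)
    circ=lambda ctr,r,z: np.c_[ctr[0]+r*np.cos(th),ctr[1]+r*np.sin(th),z+0*th]
    dr(circ(Rg,.013,.13),(255,0,0))
    a=np.radians(61)+np.arange(4)*np.pi/2+np.pi/4; dr(np.c_[Rg[0]+.03*2**.5*np.cos(a),Rg[1]+.03*2**.5*np.sin(a),.13+0*a],(255,0,0))
    for z in (0,.045,.055): dr(circ(t[:2],.005,tipz+z),(0,255,0))
    out.append(k)
cv2.imwrite("pics/ov.png",np.hstack(out))
E
```

```text
(no output)
```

View pics/ov.png

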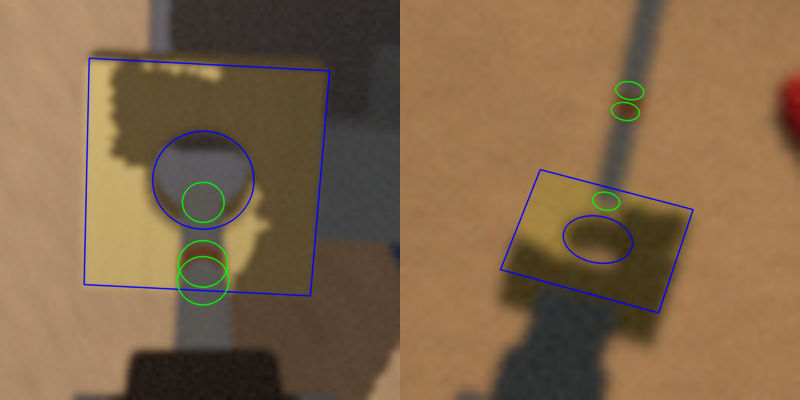

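The overlay agrees to about 1 mm: the plate and bore outlines match, and the stem axis lies on the prediction in both views. I'll nudge 1.2 mm along tool x and lower the rod.

```bash
python3 - <<'E'
from h import *
q=down(np.radians(-26)); G=np.array([.5845,.258])
movel([*G,.292],q,.03); movel([*G,.212],q,.04); pause(.8)
t=read_eef_pos(); print(t,read_ft_force().round(2),read_grasp_force(),np.abs(read_joint_vel()).max(),read_time_s())
tipz=t[2]-.142; Rg=np.array([.584,.257]); th=np.linspace(0,2*np.pi,80); out=[]
for c,h in (("wrist",50),("scene",33)):
    p,im=shot(c); im=im[:,:,::-1]; s=400/(2*h)
    o=proj(p,[[*Rg,.13]])[0].round()-h; u0,v0=o.astype(int); k=cv2.resize(np.ascontiguousarray(im[v0:v0+2*h,u0:u0+2*h]),(400,400),interpolation=2)
    def dr(X,col): cv2.polylines(k,[((proj(p,X)-o+.5)*s*8).astype(int)],True,col,1,cv2.LINE_AA,3)
    circ=lambda ctr,r,z: np.c_[ctr[0]+r*np.cos(th),ctr[1]+r*np.sin(th),z+0*th]
    dr(circ(Rg,.013,.13),(255,0,0)); dr(circ(t[:2],.005,.13),(0,255,0)); dr(circ(t[:2],.005,tipz+.110),(0,255,255))
    out.append(k)
cv2.imwrite("pics/fin.png",np.hstack(out))
E
```

```text
[0.58448819 0.25799486 0.21196774] [ 0.08  0.26 -0.36] 58.789204359054565 0.0009695147476926238 32.725
```

View pics/fin.png

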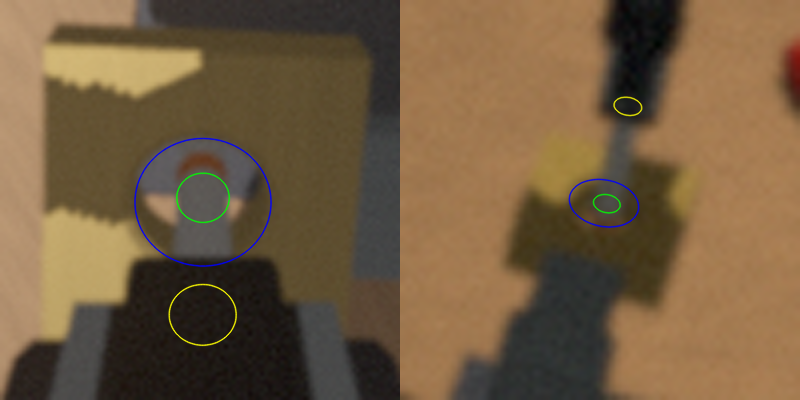

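The rod is centred in the bore at wrist (203,198). The band shows inside the ring, there is a clear gap on every visible side, and the contact force is negligible. Handing in.

```bash
python3 -c "
from bench import *
print(sign_off())"
```

```text
the job is handed in; nothing more can be done
None
```

I handed the job in at about 33 s, with the rod held upright and still and its orange band centred in the ring; all six caps were stirred by about 16–28 mm and still in the bowl, and I saw no sign of the rod touching the meter, but sign-off returned no verdict.

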